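# Roll the vial onto the reading line and scan it

### The arm

A 7-joint arm with a two-finger parallel gripper is mounted at the origin on the work surface. World frame = base frame: x ahead of the robot, y to its left, z up, the work surface at z = 0. Lengths are in m, angles in rad, forces in N, time in s.
With the tool pointing down it reaches from about 0.425 to 0.925 m from the base axis. Payload 6.8 kg.
Tool frame: the origin (TCP) lies midway between the tips of the shut fingers; the grasp point (between the pads) lies 19 mm behind it (tcp_to_grasp is the distance from the TCP to the grasp point, in m); z points along the fingers, x is the direction in which the jaws open and shut, and the axes are right-handed (so a half turn about z gives the same grasp; the last joint's range is limited). The gripper opens to 85 mm and grips with 20 to 120 N. Pads are 22 mm wide; open, the fingers measure 114 mm over their backs; the gripper's body (76 mm by 85 mm) begins 54 mm behind the grasp point. The pads swing forward as they close: fully open they stand 13 mm farther back than shut.
Start: joints at [0.994, 0.477, 0.022, 1.555, -0.011, 1.109, -0.083], TCP at [0.305, -0.602, 0.231] pointing down, gripper open.
Joint ranges: [-2.96, 2.96], [-0.34, 2.1], [-1.41, 1.46], [0.24, 2.44], [-1.37, 4.51], [0.17, 1.92], [-2.96, 2.96]. Speed limits (rad/s): [2.39, 2.39, 3.14, 3.14, 3.14, 3.14, 3.14].

### API

Orientations are given as a unit quaternion [w, x, y, z].
In Python, from station import move_pose, move_straight, movej, grip, hold, inverse_kinematics, snapshot, camera_model, MotionError, sign_off, regions_of, tip_of, current_clock, current_joint_positions, current_joint_velocities, current_joint_torque, current_tool_pos, current_tool_rot, current_force, current_torque, current_grip_width, tcp_to_grasp gives the robot as it stands. The module is installed in compiled form; this text tells all that it offers. Calls block until the motion is done:
- move_pose(position, orientation): joint-space move of the TCP to a pose.
- move_straight(position, orientation=None, velocity=0.15, force_limit=None): straight line of the TCP; orientation=None keeps the orientation; velocity is the mean speed in m/s. With force_limit (N) it stops when the force on the tool has changed by that much, and returns True; else False.
- movej(angles): joint-space move.
- grip(opening, newtons=None): finger opening in m; newtons is the grip in N (None keeps the last); returns when the fingers have stopped.
- hold(seconds).
- inverse_kinematics(position, orientation): joint angles nearest the present ones, or None.
- snapshot(name): name is "side" or "top"; returns (picture, depth): 384x512x3 uint8, red, green, blue; 384x512 float32, m along the optical axis (not along the pixel's ray), 0 where there is no reading.
- camera_model(name): a dict with "K" (3x3 intrinsics, pixels), "dist" ([k1, k2, p1, p2, k3] as OpenCV has them; the pictures are not rectified), "R" (3x3) and "t" (3): a world point X has camera coordinates R X + t. Camera axes: x right, y down, z forward; pixel columns grow to the right and rows downward; lengths in m; the calibration is good to about 2 mm. A picture is of the moment at which its call begins. camera_model takes no time and is no camera call.
A pose or a line that the arm cannot do raises MotionError and nothing moves.
- sign_off(): hands the job in, once; it reports no verdict.
Trained networks look in the newest picture that a camera, given by its name, has taken for a name from the list of things; names that differ only in an ending like _2 or _b are one class to them, and where a whole thing is asked for, a point or a joint stands for the part that bears it (a point fixed in the world has none). Each returns a list of dicts, best first, with "confidence" (0 to 1); they miss things now and then, are a little off and sometimes report something else, mostly with a low value. They report only what shows in the picture. A call takes as long as a camera call. They do not tell look-alikes from the thing itself.
- regions_of(camera, label): "region" (384x512 bool, what is visible of it).
- tip_of(camera, label): "position" ([x, y, z] in m, in world coordinates, good to about 4 mm: a listed point, or the origin of a listed thing).
Readings, each from a call of its own:
- current_clock(): time.
- current_joint_positions(): joint angles.
- current_joint_velocities(): joint speeds.
- current_joint_torque(): joint torques, N m.
- current_tool_pos(): TCP position.
- current_tool_rot(): TCP orientation.
- current_force(): force on the tool from outside, world axes, zero at the start.
- current_torque(): the same for the moment, N m.
- current_grip_width(): finger opening in m.
Only numpy, scipy, OpenCV 4.12 (cv2) and the standard library are available. Lean on these libraries where they do the work, as an engineer would, in place of code of your own. Each camera call takes 0.05 s, during which the arm holds its last target.

### The job

The long amber vial lies on its side on the black reader plate: roll it over the plate with a fingertip, gently pushing its top sideways, until it lies centred along the white line. Once it lies still there, press the round scan key on the separate white box all the way down and let it come back up. Roll the vial rather than sliding it, never grip or lift it, leave the key alone until the vial is in place, and leave the short vial and everything else where it is.

Things in the scene. Friction and masses are not known exactly. Their poses are not given: they have to be found in the camera images.
- long_vial: The long vial: amber glass cylinder with a white cap of the same diameter, lying on the plate, 28 mm diameter, 100 mm long, about 60 g. Its y axis runs along the cylinder (cap at +y). Origin: mid-length on the skin, at the bottom at the start; it goes round as the vial rolls, so use long_vial_center. Starts 40 to 68 mm from the line, on either side, within 5 degrees of parallel.
- long_vial_center (a point): Centre of the long vial (on its axis, mid-length), 26 mm above the bench while it lies on the plate; its top is then at 40 mm. It rolls with some resistance and stops within millimetres when let go. A tip pressed lightly on its top and moved sideways rolls it half as far as the tip travels, so a narrow tip needs several strokes.
- line (a point): Middle of the white line, on the top face of the reader plate. The line is 4 mm wide and 170 mm long along this frame's y axis; x is square to it, level; z up. The plate is a fixed flat black slab without rims, 240 mm (x) by 200 mm (y), 12 mm thick, and the line is at its middle.
- key_top (a point): Centre of the top face of the round grey scan key (30 mm diameter) in a black collar 46 mm across, on top of a fixed white box 76 x 76 x 30 mm. Key top 48 mm above the bench, collar 42 mm, box 30 mm. Pressed straight down.
- key (a joint): Travel of the scan key: 0 up, 0.006 m fully down. Spring return; starts to move at about 1.2 N, fully down at 4 N.
- short_vial_center (a point): Bystander. Centre of the short vial: same glass, cap and 28 mm diameter, but 50 mm long, lying on the plate on the other side of the line.
- beaker: Bystander. Loose glass beaker, 68 mm across, 85 mm high. Origin at the centre of its underside.
- dropper: Bystander. Loose amber dropper bottle, 34 mm across, 75 mm high. Origin at the centre of its underside.
- dish: Bystander. Loose round culture dish, 94 mm across, 16 mm high. Origin at the centre of its underside.
- slide_box: Bystander. Loose flat slide box, 90 x 160 x 34 mm (x, y, z). Origin at the centre of its underside.
- wash_bottle: Bystander. Loose white bottle, 64 mm across, 120 mm high. Origin at the centre of its underside.
Things that resemble listed ones, but are neither listed nor needed, are in the scene too. What is shaped like the long_vial but purple or yellow is not meant. What is shaped like the part that bears key_top but green is not meant.

How it is judged:
On the way, in this order (a step that is already met when the one before it is completed fails the run):
1. the long vial has rolled over by more than about a fifth of a turn (angle between long_vial's own z axis and vertical above 1.2 rad), for 0.04 s.
2. the long vial lies still along the white line (x of long_vial_center in the frame of line between -0.007 and 0.007 m and y of long_vial_center in the frame of line between -0.035 and 0.035 m and angle between the y axis of long_vial and the y axis of line, either way round below 0.2 rad and height (world z) of long_vial_center between 0.022 and 0.032 m and linear speed of long_vial below 0.01 m/s), for 0.3 s.
3. the scan key is pressed down (value of joint key above 0.0045 m), for 0.05 s.
At the end, for the whole second after the job is handed in: The long vial lies still on the plate with its axis within 7 mm of the middle of the white line, within 0.2 rad of parallel, its middle within 35 mm of the line's middle along it, and the scan key is up again after having been pressed at least 4.5 mm with the vial in place (all of step 2 and value of joint key below 0.001 m); the robot touches nothing.
It fails at once if the long vial is lifted, carried or tipped (its centre rises 8 mm or more) (height (world z) of long_vial_center above 0.034 m).
It fails at once if the key is pressed while the vial is not on the line (value of joint key above 0.003 m and not (x of long_vial_center in the frame of line between -0.007 and 0.007 m and y of long_vial_center in the frame of line between -0.035 and 0.035 m and angle between the y axis of long_vial and the y axis of line, either way round below 0.2 rad and height (world z) of long_vial_center between 0.022 and 0.032 m)).
It fails at once if the glass vial is pressed harder than 30 N (contact force between the fingers and long_vial above 30 N).
It fails at once if the short vial or another bystander is moved by more than 15 mm (distance of any of short_vial_center, beaker, dropper, dish, slide_box, wash_bottle from where it was at the start of the episode above 0.015 m).
It also fails if it takes over 58 s, if anything falls off the work surface, if the arm or the gripper's body presses on something with over 40 N, if the wrist force passes 120 N, or if a joint passes its speed limit or range.

## Working session

There is one attempt and no reset: what is moved stays moved. The work goes in short steps, each a Python script; the robot and the scene stay as the last script left them, time stands still between calls to the robot, and variables do not carry over. Pictures are saved under pics/ and viewed, and the job is handed in when it is done.

```bash
mkdir -p pics; python3 - <<'E'
from station import *
import cv2,numpy as np
for n in("side","top"):
    p,d=snapshot(n); cv2.imwrite(f"pics/{n}0.png",p[:,:,::-1]); np.save(f"pics/{n}0d.npy",d)
    m=camera_model(n); print(n,m["K"].tolist(),m["dist"],m["R"].tolist(),m["t"])
    for l in("long_vial","long_vial_center","line","key_top","short_vial_center","beaker","dropper","dish","slide_box","wash_bottle"):
        print(l,[(np.round(x["position"],3).tolist(),round(x["confidence"],2)) for x in tip_of(n,l)])
print(current_clock(),current_tool_pos(),current_tool_rot(),current_grip_width(),tcp_to_grasp)
E
```

```text
side [[381.7190102562154, 0.0, 261.69515824593094], [0.0, 381.7190102562154, 193.2996953972123], [0.0, 0.0, 1.0]] [0.04160906 0.         0.         0.         0.        ] [[0.9665599702017965, -0.2557587866155321, -0.018688688355615088], [-0.16973178234429148, -0.5834113631612912, -0.7942432268496308], [0.1922314908274204, 0.7708557740610333, -0.6073124644950345]] [-0.58282371  0.12862952  0.84864807]
long_vial [([0.348, 0.057, 0.005], 0.89), ([0.834, 0.209, -0.0], 0.75), ([0.657, 0.029, 0.018], 0.72)]
long_vial_center [([0.655, 0.031, 0.026], 0.54), ([0.833, 0.206, 0.015], 0.54), ([0.346, 0.056, 0.012], 0.54)]
line [([0.598, -0.001, 0.009], 0.71), ([0.551, -0.02, 0.025], 0.54)]
key_top [([0.467, -0.394, 0.049], 0.64), ([0.481, -0.264, 0.05], 0.45)]
short_vial_center [([0.55, -0.02, 0.025], 0.74), ([0.482, -0.263, 0.055], 0.21)]
beaker []
dropper [([0.725, 0.25, -0.002], 0.64)]
dish [([0.334, -0.232, 0.0], 0.85)]
slide_box []
wash_bottle [([0.698, -0.279, 0.001], 0.84)]
top [[376.822034178539, 0.0, 253.0922891845177], [0.0, 376.822034178539, 190.76371429303748], [0.0, 0.0, 1.0]] [-0.
[... 430 characters left out ...]

long_vial_center [([0.66, 0.029, 0.025], 0.7), ([0.72, 0.251, -0.004], 0.63), ([0.353, 0.052, 0.014], 0.59), ([0.835, 0.208, 0.01], 0.57)]
line [([0.592, -0.001, 0.008], 0.77)]
key_top [([0.698, -0.283, -0.001], 0.6), ([0.469, -0.403, 0.05], 0.54), ([0.485, -0.266, 0.047], 0.44)]
short_vial_center [([0.483, -0.268, 0.05], 0.74), ([0.552, -0.02, 0.026], 0.72)]
beaker [([0.542, 0.297, -0.001], 0.9)]
dropper [([0.722, 0.253, -0.0], 0.66)]
dish [([0.336, -0.23, 0.001], 0.97)]
slide_box [([0.314, 0.261, 0.003], 0.68)]
wash_bottle [([0.697, -0.283, -0.001], 0.75)]
1.1 [ 0.30501819 -0.60217835  0.23131631] [-1.14962056e-06  8.52003574e-01 -5.23535967e-01  1.91874354e-05] 0.08538325983370053 0.0187
```

View pics/top0.png

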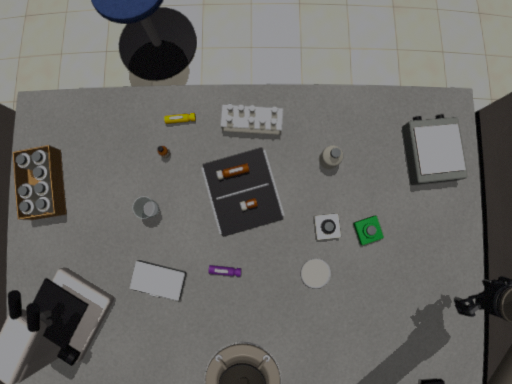

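View pics/side0.png

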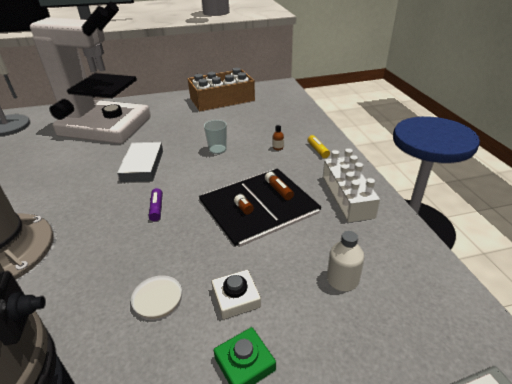

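The top picture shows:
- **Long-vial candidates:** amber on the plate at (233,172), purple at (225,271) and yellow at (180,118). The short amber one is at (249,204). I choose the amber one on the plate.
- **Key candidates:** white box at (328,227) and green box at (369,230). I choose the white one.

Next I measure both in a close crop.

```bash
cat > h.py <<'E'
import cv2,numpy as np
from station import *
def ray(cam,uv,z):
    m=camera_model(cam); K=np.array(m["K"]);R=np.array(m["R"]);t=np.array(m["t"])
    uv=np.asarray(uv,float).reshape(-1,1,2)
    n=cv2.undistortPoints(uv,K,np.array(m["dist"])).reshape(-1,2)
    d=np.c_[n,np.ones(len(n))]@R; c=-R.T@t
    return c+d*((z-c[2])/d[:,2])[:,None]
def proj(cam,X):
    m=camera_model(cam)
    return cv2.projectPoints(np.asarray(X,float).reshape(-1,1,3),cv2.Rodrigues(np.array(m["R"]))[0],np.array(m["t"]),np.array(m["K"]),np.array(m["dist"]))[0].reshape(-1,2)
def cloud(cam,d):
    m=camera_model(cam);K=np.array(m["K"]);R=np.array(m["R"]);t=np.array(m["t"])
    v,u=np.mgrid[:384,:512]; uv=np.stack([u,v],-1).reshape(-1,1,2).astype(float)
    n=cv2.undistortPoints(uv,K,np.array(m["dist"])).reshape(-1,2)
    P=np.c_[n,np.ones(len(n))]*d.reshape(-1,1)
    return ((P-t)@R).reshape(384,512,3)
def line_fit(pts): # 2D rect
    return cv2.minAreaRect(np.asarray(pts,np.float32))
E
python3 - <<'E'
from h import *
p=cv2.imread("pics/top0.png");d=np.load("pics/top0d.npy")
C=cloud("top",d)
sub=p[130:250,190:390]; cv2.imwrite("pics/crop0.png",cv2.resize(sub,None,fx=4,fy=4,interpolation=cv2.INTER_NEAREST))
g=p.astype(int)
hsv=cv2.cvtColor(p,cv2.COLOR_BGR2HSV)
# plate: dark
for l in("line","long_vial_center","short_vial_center","key_top"):
    for cam in("top",):
        for r in regions_of(cam,l):
            v,u=np.nonzero(r["region"]); print(l,round(r["confidence"],2),len(u),u.mean().round(1),v.mean().round(1), cv2.minAreaRect(np.c_[u,v].astype(np.float32)), np.median(C[v,u],0).round(3))
# white-line pixels
m=np.zeros((384,512),bool);m[180:202,210:276]=1
w=(g.min(2)>110)&m
v,u=np.nonzero(w);X=ray("top",np.c_[u,v],0.012)[:,:2];
c=X.mean(0);e=np.linalg.svd(X-c)[2][0];s=(X-c)@e;print("line",len(u),c+e*(s.max()+s.min())/2,s.ptp() if hasattr(s,'ptp') else s.max()-s.min(),e,np.degrees(np.arctan2(e[0],e[1])))
E
```

```text
line 0.89 4542 242.8 191.9 ((242.75473022460938, 191.14151000976562), (75.96039581298828, 67.30667877197266), 74.05460357666016) [ 0.593 -0.004  0.013]
long_vial_center 0.84 257 232.7 170.9 ((232.9706268310547, 170.88235473632812), (8.48874568939209, 32.01470184326172), 75.96376037597656) [0.656 0.027 0.039]
long_vial_center 0.7 289 224.4 270.6 ((224.75411987304688, 270.7049560546875), (32.2307243347168, 9.23464584350586), 5.19442892074585) [0.348 0.055 0.026]
long_vial_center 0.51 244 179.4 118.2 ((179.9505157470703, 118.00495147705078), (8.557319641113281, 30.348634719848633), 84.2894058227539) [0.831 0.202 0.026]
short_vial_center 0.47 445 145.1 207.5 ((145.30001831054688, 207.90003967285156), (24.59674644470215, 21.913463592529297), 26.56505012512207) [0.543 0.305 0.04 ]
line 85 [ 0.59689494 -0.00249464] 0.21576578971431415 [ 0.2264866  -0.97401428] 166.90968922578196
```

View pics/crop0.png

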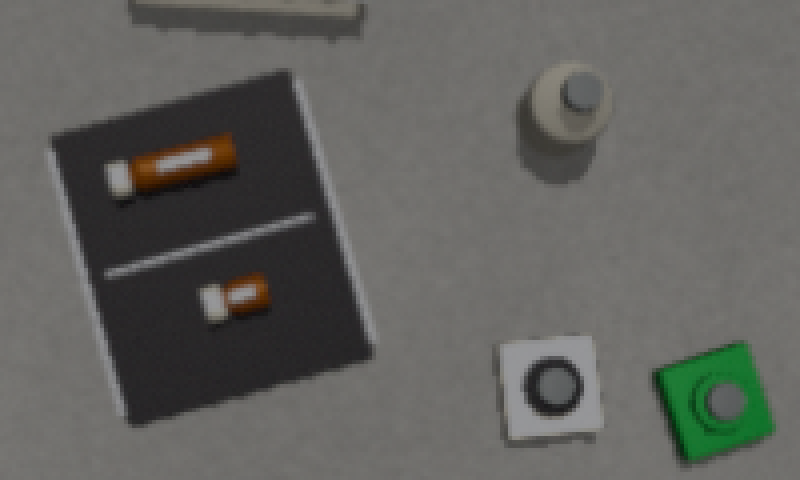

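The crop confirms the choices: the amber long vial with its white cap on the left at crop (170,165), the line from (106,274) to (315,215), and the white box's grey key at (553,386). Now I refine the numbers.

```bash
python3 - <<'E'
from h import *
def ana(cam,img,d,lr):
    C=cloud(cam,d); g=img.astype(int)
    out={}
    # line pixels by world position near guess
    XYZ=ray(cam,np.stack(np.meshgrid(np.arange(512),np.arange(384)),-1).reshape(-1,2),0.012).reshape(384,512,3)
    q=XYZ[...,:2]-np.array([.594,-.002]); a=np.radians(13.5); ey=np.array([-np.sin(a),np.cos(a)]);ex=np.array([np.cos(a),np.sin(a)])
    lx=q@ex;ly=q@ey
    w=(abs(lx)<.012)&(abs(ly)<.088)
    wt=np.where(w,np.clip(g.min(2)-70,0,None),0).astype(float)
    X=XYZ[wt>0][:,:2];ww=wt[wt>0]
    c=np.average(X,axis=0,weights=ww);cov=np.cov((X-c).T,aweights=ww);e=np.linalg.eigh(cov)[1][:,1];e*=np.sign(e[1])
    s=(X-c)@e;print(cam,"line",c,c+e*(s.max()+s.min())/2,s.max()-s.min(),np.degrees(np.arctan2(-e[0],e[1])))
    # vials via depth height
    hgt=(C[...,2]>.024)&(C[...,2]<.05)&(abs(lx)<.11)&(abs(ly)<.1)
    n,L=cv2.connectedComponents(hgt.astype(np.uint8))
    for k in range(1,n):
        P=C[L==k]
        if len(P)<25: continue
        r=cv2.minAreaRect(P[:,:2].astype(np.float32)); b=cv2.boxPoints(r)
        c2=P[:,:2].mean(0);e2=np.linalg.svd(P[:,:2]-c2)[2][0];e2*=np.sign(e2[1])
        print(" vial",len(P),np.round(r[0],4),np.round(r[1],3),"dir",np.degrees(np.arctan2(-e2[0],e2[1])).round(1),"z",np.percentile(P[:,2],[50,95]).round(4),"line xy",((np.array(r[0])-c)@np.c_[np.array([e[1],-e[0]]),e]).round(4))
    # key
    v=(C[...,2]>.0435)&(C[...,2]<.055)&(np.hypot(C[...,0]-.483,C[...,1]+.265)<.03)
    P=C[v];print(" key",len(P),P.mean(0), P[:,:2].max(0)/2+P[:,:2].min(0)/2,np.ptp(P,axis=0))
for n in("top","side"): ana(n,cv2.imread(f"pics/{n}0.png"),np.load(f"pics/{n}0d.npy"),0)
E
```

```text
top line [0.5965605  0.00067526] [ 0.59699384 -0.00085115] 0.17145426474106734 15.848988722796562
 vial 276 [0.6586 0.0271] [0.028 0.1  ] dir 14.3 z [0.0387 0.0441] line xy [0.0668 0.0085]
 vial 135 [ 0.5551 -0.0223] [0.027 0.049] dir 16.0 z [0.0382 0.0429] line xy [-0.0462 -0.0108]
 key 105 [ 0.48434502 -0.26473306  0.04928804] [ 0.48402595 -0.26498061] [0.04290011 0.04339733 0.01141481]
side line [ 0.59626811 -0.0046855 ] [ 5.95078315e-01 -5.10272944e-04] 0.16928241036882075 15.905663872574038
 vial 321 [0.6542 0.0267] [0.028 0.1  ] dir 16.0 z [0.0366 0.0413] line xy [0.0643 0.0143]
 vial 207 [ 0.5506 -0.022 ] [0.026 0.054] dir 22.1 z [0.0363 0.0415] line xy [-0.0487 -0.0041]
 key 245 [ 0.48013167 -0.26972758  0.04991412] [ 0.48169222 -0.26869718] [0.04288869 0.03903539 0.01143469]
```

```bash
cat >> h.py <<'E'
A=np.radians(15.9); EY=np.array([-np.sin(A),np.cos(A)]);EX=np.array([np.cos(A),np.sin(A)])
L0=np.array([.596,-.0007]); h=(np.radians(-90)+A)/2
Q=[0,float(np.cos(h)),float(np.sin(h)),0]
def W(lx,ly,z): return [*(L0+lx*EX+ly*EY).tolist(),z]
E
python3 - <<'E'
from h import *
grip(0.05); print(current_clock(),current_grip_width())
move_pose(W(.0655+.008,.010,.12),Q); print(current_clock(),current_tool_pos(),current_tool_rot(),Q)
move_straight(W(.0655+.008,.010,.06),velocity=.1)
hold(.2);print(current_force())
r=move_straight(W(.0655+.008,.010,.022),velocity=.02,force_limit=2.5)
print(r,current_clock(),current_tool_pos(),current_force())
p,d=snapshot("side");cv2.imwrite("pics/s1.png",cv2.resize(p[120:260,180:340,::-1],None,fx=4,fy=4))
E
```

```text
1.7417 0.04987665479632444
4.3417 [0.66413904 0.02750722 0.12012173] [ 2.27697958e-04  7.97560913e-01 -6.03238288e-01  3.25413924e-04] [0, 0.7981100233340115, -0.6025117348681134, 0]
[-0.09985975  0.66742907  0.45061834]
True 6.45 [0.66458695 0.02920632 0.03698779] [ 0.43925553 -1.17627953  4.33009532]
```

View pics/s1.png

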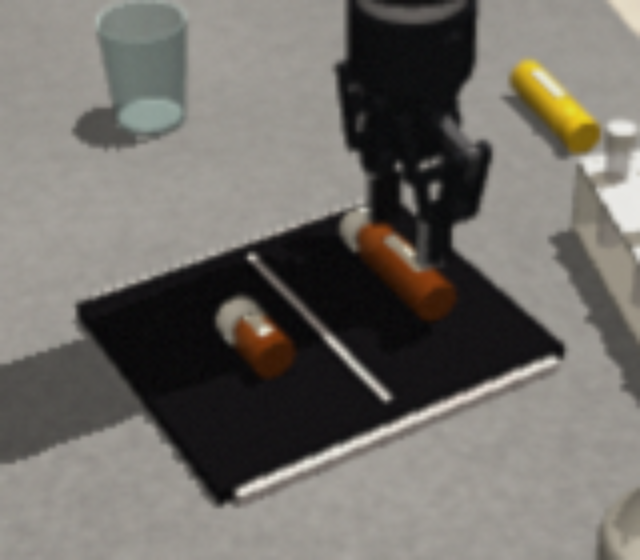

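The fingertips touch the vial's top at TCP z 0.037, crop (380–435, 210–255). That fits a 40 mm top with the tips set slightly back. First stroke.

```bash
cat >> h.py <<'E'
def look(k,cams=("side","top")):
    for cam in cams:
        p,d=snapshot(cam);img=p[:,:,::-1]
        C=cloud(cam,d);hsv=cv2.cvtColor(img,cv2.COLOR_BGR2HSV)
        lx=(C[...,:2]-L0)@EX;ly=(C[...,:2]-L0)@EY
        am=(hsv[...,1]>150)&(hsv[...,0]<18)&(hsv[...,2]>40)&(abs(lx)<.11)&(abs(ly)<.1)
        m=(C[...,2]>.022)&(C[...,2]<.05)&(abs(lx)<.11)&(abs(ly)<.1)
        n,L=cv2.connectedComponents(m.astype(np.uint8))
        for q in range(1,n):
            if (L==q).sum()<25 or (am&(L==q)).sum()<10: continue
            P=np.stack([lx[L==q],ly[L==q]],-1).astype(np.float32);r=cv2.minAreaRect(P)
            a=np.stack([lx[am&(L==q)],ly[am&(L==q)]],-1)
            print(cam,"vial line-xy",np.round(r[0],4),np.round(r[1],3),round(r[2],1),"amber",a.mean(0).round(4),len(a))
        cv2.imwrite(f"pics/{cam}{k}.png",cv2.resize(img[120:260,170:330] if cam=="side" else img[140:245,190:290],None,fx=4,fy=4))
E
python3 - <<'E'
from h import *
x0=.0735
z=.0368
for i in range(1,4):
    move_straight(W(x0-.010*i,.010,z),velocity=.05); print(current_tool_pos(),current_force())
move_straight(W(x0-.03,.010,.06),velocity=.1)
look(2)
print(current_clock())
E
```

```text
[0.65390238 0.02641647 0.0370541 ] [-0.45085622  0.71901688  3.38498188]
[0.64407462 0.02385807 0.03700907] [0.61209137 1.58985374 4.64451137]
[0.63409695 0.02114201 0.03689509] [-0.48387051  1.81914248  4.81091994]
side vial line-xy [0.0471 0.0127] [0.028 0.105] 0.4 amber [ 0.0463 -0.0104] 193
side vial line-xy [-0.0494 -0.0081] [0.026 0.052] 1.9 amber [-0.0515 -0.0253] 114
8.0167
```

View pics/side2.png

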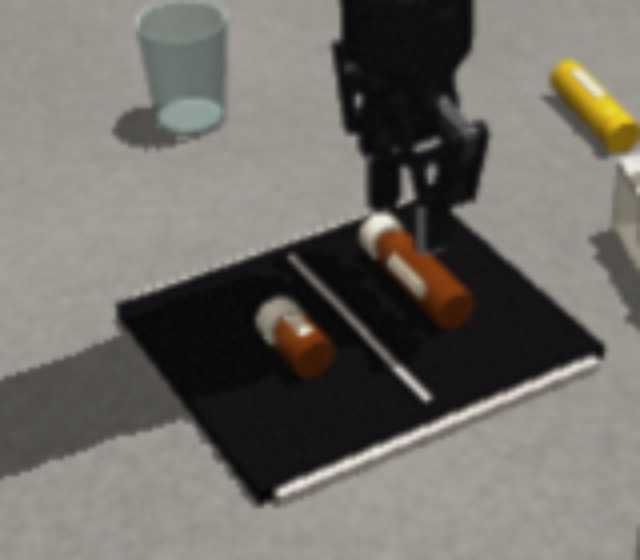

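The vial rolled about 16 mm: its label went round, and the short vial did not move. Two more strokes.

```bash
python3 - <<'E'
from h import *
def stroke(xs,xe,y=.010):
    move_straight(W(xs,y,.06),velocity=.15)
    move_straight(W(xs,y,.043),velocity=.1); hold(.1)
    r=move_straight(W(xs,y,.030),velocity=.02,force_limit=2.5)
    z=current_tool_pos()[2]; print(r,current_tool_pos(),current_force())
    if not r: return
    z=min(z,.0375)-.0002
    move_straight(W(xe,y,z),velocity=.05); print(current_tool_pos(),current_force())
    move_straight(W(xe,y,.06),velocity=.1)
stroke(.058,.026); look(3,("side",)); 
stroke(.042,.010); look(4,("side",))
print(current_clock())
E
```

```text
True [0.6498262  0.02494031 0.03694422] [ 0.51588534 -0.05441818  3.4574818 ]
[0.61844437 0.01663006 0.03690479] [-0.81192616  1.59130809  5.52549694]
side vial line-xy [0.0325 0.0119] [0.102 0.028] 88.3 amber [ 0.0285 -0.0072] 255
side vial line-xy [-0.0494 -0.0081] [0.027 0.052] 2.5 amber [-0.0517 -0.0255] 115
True [0.63449324 0.0205604  0.03696652] [-0.63515689  1.20969464  3.61325803]
[0.60302697 0.01221522 0.03691923] [-0.89750522  1.43680336  5.17466501]
side vial line-xy [0.0151 0.0125] [0.103 0.028] 87.4 amber [ 0.0118 -0.007 ] 251
side vial line-xy [-0.0487 -0.0085] [0.028 0.053] 2.5 amber [-0.0513 -0.0254] 116
12.6417
```

View pics/side4.png

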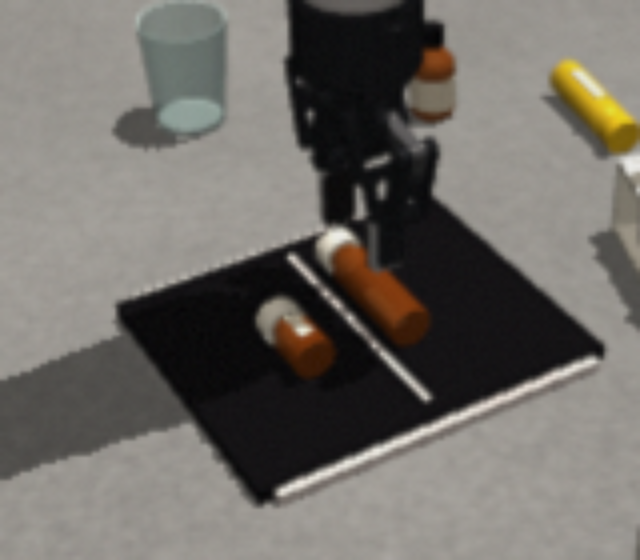

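```bash
cat >> h.py <<'E'
def linefit(cam,img):
    g=img.astype(int)
    XYZ=ray(cam,np.stack(np.meshgrid(np.arange(512),np.arange(384)),-1).reshape(-1,2),0.012).reshape(384,512,3)
    q=XYZ[...,:2]-L0; lx=q@EX;ly=q@EY
    w=(abs(lx)<.008)&(abs(ly)<.088)&(g.min(2)>80)&((g.max(2)-g.min(2))<40)
    return lx[w],ly[w]
E
python3 - <<'E'
from h import *
move_straight(W(.010,.01,.15),velocity=.25)
move_pose([.48,-.24,.15],Q)
look(5)
for cam in("top","side"):
    lx,ly=linefit(cam,cv2.imread(f"pics/{cam}0.png")); print(cam,"line x ends at start",[lx[(ly<-.05)].mean(),lx[ly>.05].mean()],ly.min(),ly.max())
print(current_clock())
E
```

```text
side vial line-xy [0.0157 0.0119] [0.101 0.026] 88.0 amber [ 0.0123 -0.0061] 265
top vial line-xy [0.0207 0.0108] [0.1   0.028] 88.8 amber [0.0186 0.0029] 226
top vial line-xy [-0.045  -0.0095] [0.027 0.049] 0.9 amber [-0.0457 -0.0208] 52
top line x ends at start [np.float64(0.0007590709980627143), np.float64(0.0006808526393829753)] -0.08309773131461785 0.08530877047485096
side line x ends at start [np.float64(-0.0005716187151215414), np.float64(-0.0004068401832662225)] -0.0824546423561669 0.08764629448320664
14.3333
```

View pics/top5.png

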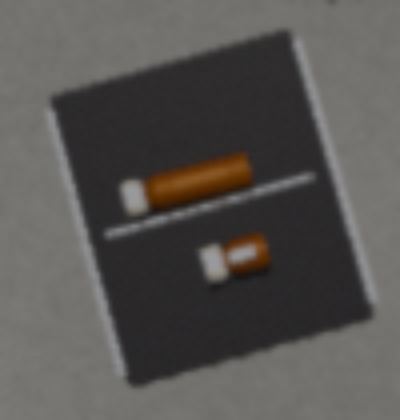

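```bash
cat >> h.py <<'E'
def sil(cam,img,rng):
    # across-line centre of the amber silhouette, rays cut at axis height .026, per slice along the line
    hsv=cv2.cvtColor(img,cv2.COLOR_BGR2HSV)
    X=ray(cam,np.stack(np.meshgrid(np.arange(512),np.arange(384)),-1).reshape(-1,2),0.026).reshape(384,512,3)[...,:2]-L0
    lx=X@EX;ly=X@EY
    m=(hsv[...,1]>110)&(hsv[...,0]<20)&(hsv[...,2]>30)&(lx>rng[0])&(lx<rng[1])&(abs(ly)<.08)
    x,y=lx[m],ly[m]; out=[]
    for a in np.arange(-.06,.05,.01):
        s=(y>=a)&(y<a+.01)
        if s.sum()>8: out.append((round(a+.005,3),round((x[s].min()+x[s].max())/2,4),round(np.ptp(x[s]),4)))
    l,_=linefit(cam,cv2.imread(f"pics/{cam}0.png")); print(cam,"line0",l.mean().round(4),out)
E
python3 - <<'E'
from h import *
for cam in("top","side"):
    p,_=snapshot(cam); sil(cam,p[:,:,::-1],(-.012,.06))
E
```

```text
top line0 0.0008 [(np.float64(-0.035), np.float64(0.0187), np.float64(0.0269)), (np.float64(-0.025), np.float64(0.0193), np.float64(0.0291)), (np.float64(-0.015), np.float64(0.0194), np.float64(0.0282)), (np.float64(-0.005), np.float64(0.0205), np.float64(0.0286)), (np.float64(0.005), np.float64(0.02), np.float64(0.0286)), (np.float64(0.015), np.float64(0.0201), np.float64(0.0278)), (np.float64(0.025), np.float64(0.0203), np.float64(0.0291)), (np.float64(0.035), np.float64(0.0207), np.float64(0.0291)), (np.float64(0.045), np.float64(0.0194), np.float64(0.023))]
side line0 -0.0007 [(np.float64(-0.045), np.float64(0.0125), np.float64(0.0225)), (np.float64(-0.035), np.float64(0.0177), np.float64(0.0289)), (np.float64(-0.025), np.float64(0.0198), np.float64(0.0334)), (np.float64(-0.015), np.float64(0.0198), np.float64(0.0336)), (np.float64(-0.005), np.float64(0.0198), np.float64(0.0339)), (np.float64(0.005), np.float64(0.0198), np.float64(0.0341)), (np.float64(0.015), np.float64(0.0199), np.float64(0.0343)), (np.float64(0.025), np.float64(0.021), np.float64(0.0325)), (np.float64(0.035), np.float64(0.021), np.float64(0.0327)), (np.float64(0.045), np.float64(0.0221), np.float64(0.0307))]
```

```bash
cat >> h.py <<'E'
def stroke(xs,xe,y=.010):
    move_straight(W(xs,y,.06),velocity=.15)
    move_straight(W(xs,y,.043),velocity=.1); hold(.1)
    r=move_straight(W(xs,y,.030),velocity=.02,force_limit=2.5)
    z=current_tool_pos()[2]; print(r,current_tool_pos(),current_force())
    if not r: return
    z=min(z,.0375)-.0002
    move_straight(W(xe,y,z),velocity=.05); print(current_tool_pos(),current_force())
    move_straight(W(xe,y,.06),velocity=.1)
E
python3 - <<'E'
from h import *
move_pose(W(.026,.01,.12),Q)
stroke(.026,.002); stroke(.012,-.002)
move_straight(W(0,.01,.15),velocity=.25)
move_pose([.48,-.24,.15],Q)
look(6)
for cam in("top","side"):
    p,_=snapshot(cam); sil(cam,p[:,:,::-1],(-.025,.03))
print(current_clock())
E
```

```text
True [0.61915005 0.01623356 0.03694688] [ 1.10301285 -0.13841383  3.66897981]
[0.59457411 0.00973534 0.03695269] [-0.72792167  1.04440287  6.06207874]
True [0.60569257 0.01237843 0.03702354] [ 0.31874588 -0.17405834  4.05378674]
[0.59054519 0.00840802 0.03696879] [-0.36659835  1.13887555  2.99549423]
side vial line-xy [-0.0039  0.0125] [0.102 0.027] 88.9 amber [-0.0074 -0.0054] 268
top vial line-xy [0.0006 0.011 ] [0.1   0.028] 88.8 amber [-0.002   0.0037] 211
top vial line-xy [-0.0451 -0.0095] [0.028 0.049] 0.9 amber [-0.0462 -0.0211] 52
top line0 0.0008 [(np.float64(-0.035), np.float64(-0.0008), np.float64(0.0277)), (np.float64(-0.025), np.float64(-0.0017), np.float64(0.0285)), (np.float64(-0.015), np.float64(-0.0016), np.float64(0.0277)), (np.float64(-0.005), np.float64(-0.0016), np.float64(0.0268)), (np.float64(0.005), np.float64(-0.0014), np.float64(0.0281)), (np.float64(0.015), np.float64(-0.0012), np.float64(0.0268)), (np.float64(0.025), np.float64(-0.0003), np.float64(0.0277)), (np.float64(0.035), np.float64(0.0004), np.float64(0.0298)), (np.float64(0.045), np.float64(-0.0005), np.float64(0.0229))]
side line0 -0.0007 [(np.float64(-0.045), np.float64(-0.0058), np.float64(0.0261)), (np.float64(-0.035), np.float64(-0.0018), np.float64(0.0305)), (np.float64(-0.025), np.float64(-0.0009), np.float64(0.0329)), (np.float64(-0.015), np.float64(-0.0011), np.float64(0.0331)), (np.float64(-0.005), np.float64(-0.0001), np.float64(0.0312)), (np.float64(0.005), np.float64(-0.0013), np.float64(0.0293)), (np.float64(0.015), np.float64(-0.0004), np.float64(0.0317)), (np.float64(0.025), np.float64(-0.0016), np.float64(0.0297)), (np.float64(0.035), np.float64(0.0005), np.float64(0.0342)), (np.float64(0.045), np.float64(0.0025), np.float64(0.0302))]
21.625
```

View pics/top6.png

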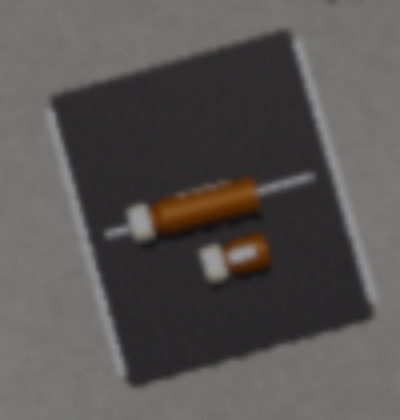

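View pics/side6.png

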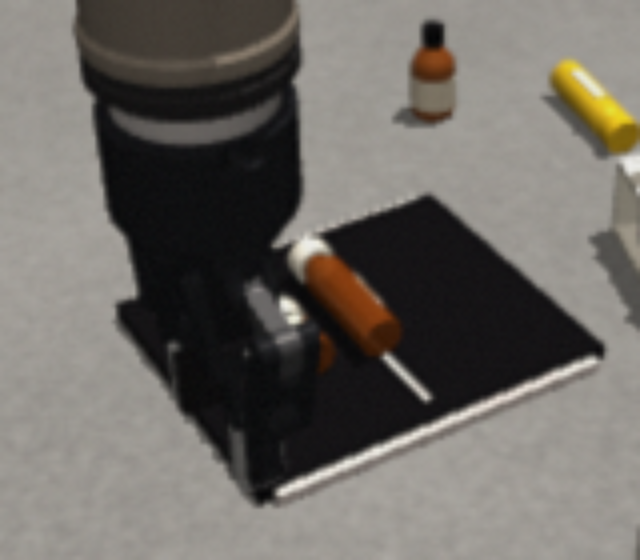

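The vial lies on the line in both views. The estimates of its offset range from -3 to 0 mm, and both line ends show centred at its ends. Now the key.

```bash
python3 - <<'E'
from h import *
grip(0.0); K=[.4825,-.2665]
move_pose([*K,.075],Q); hold(.2); print(current_force(),current_grip_width())
print(move_straight([*K,.0525],velocity=.05))
r=move_straight([*K,.0395],velocity=.015,force_limit=9); print(r,current_tool_pos(),current_force())
hold(.3);print(current_tool_pos(),current_force())
p,d=snapshot("side");cv2.imwrite("pics/key7.png",cv2.resize(p[230:360,160:320,::-1],None,fx=4,fy=4))
E
```

```text
[-0.17376135 -0.2485335  -0.10464094] 0.00011553205506499726
False
True [ 0.48277893 -0.26664223  0.0460506 ] [-2.39628105  0.61483346  8.82325417]
[ 0.48274663 -0.26663449  0.04601459] [-1.77258888  0.98368149  8.53957586]
```

View pics/key7.png

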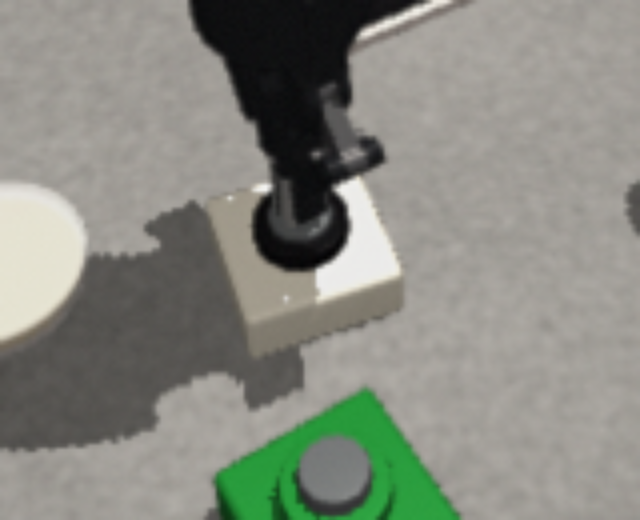

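At 8.8 N the TCP stands at 0.046, while a fully pressed key should give about 0.042. I press on in small steps and watch the force.

```bash
python3 - <<'E'
from h import *
x,y,z=current_tool_pos()
for i in range(1,7):
    zz=.046-.001*i
    r=move_straight([.4825,-.2665,zz],velocity=.01,force_limit=10); print(r,zz,current_tool_pos().round(4),current_force().round(1))
    if r: break
E
```

```text
False 0.045 [ 0.4828 -0.2667  0.046 ] [-2.8  1.3 13.1]
False 0.044 [ 0.4828 -0.2667  0.0458] [-5.6  2.9 20.6]
False 0.043 [ 0.4829 -0.2667  0.0456] [-8.7  3.9 29.3]
False 0.041999999999999996 [ 0.4829 -0.2667  0.0454] [-10.9   5.9  37.8]
False 0.041 [ 0.483  -0.2668  0.0452] [-13.6   6.3  47. ]
False 0.04 [ 0.4831 -0.2668  0.045 ] [-16.4   7.8  55.5]
```

```bash
python3 - <<'E'
from h import *
for zz in np.r_[np.arange(.041,.056,.001),.058]:
    move_straight([.4825,-.2665,float(zz)],velocity=.02)
    print(round(zz,4),current_tool_pos()[2].round(4),current_force().round(2))
move_straight([.4825,-.2665,.10],velocity=.2)
move_pose([.40,-.42,.2],Q)
for c in("side","top"):
    p,d=snapshot(c);P=p[230:360,160:320] if c=="side" else p[190:260,290:400]
    cv2.imwrite(f"pics/key8{c}.png",cv2.resize(P[:,:,::-1],None,fx=4,fy=4))
    C=cloud(c,d);m=(np.hypot(C[...,0]-.4825,C[...,1]+.2665)<.012);print(c,np.median(C[m][:,2]))
    print([(np.round(t["position"],4),t["confidence"]) for t in tip_of(c,"key_top")])
print(current_clock())
E
```

```text
0.041 0.0453 [-13.29   6.41  46.35]
0.042 0.0454 [-10.09   4.18  37.87]
0.043 0.0456 [-8.98  3.   28.96]
0.044 0.0458 [-4.95  3.31 20.62]
0.045 0.0459 [-3.8   1.2  12.32]
0.046 0.0462 [-0.27  0.13  3.42]
0.047 0.047 [ 0.53 -0.58  3.49]
0.048 0.0481 [ 0.61 -0.27  2.99]
0.049 0.0491 [0.42 0.07 2.37]
0.05 0.0501 [ 1.03 -0.92  2.31]
0.051 0.051 [ 0.3  -0.59  2.25]
0.052 0.0519 [1.1  0.26 0.62]
0.053 0.0528 [0.42 0.26 0.21]
0.054 0.054 [-0.07 -0.11 -0.41]
0.055 0.0551 [0.33 1.05 0.6 ]
0.058 0.0582 [-1.5   0.55  0.19]
side 0.05277536231167877
[(array([ 0.4663, -0.3921,  0.0505]), 0.7), (array([ 0.4806, -0.2637,  0.0525]), 0.69)]
top 0.05358920537491045
[(array([ 0.4697, -0.4019,  0.0495]), 0.43), (array([ 0.4831, -0.2633,  0.0473]), 0.38)]
31.2083
```

View pics/key8side.png

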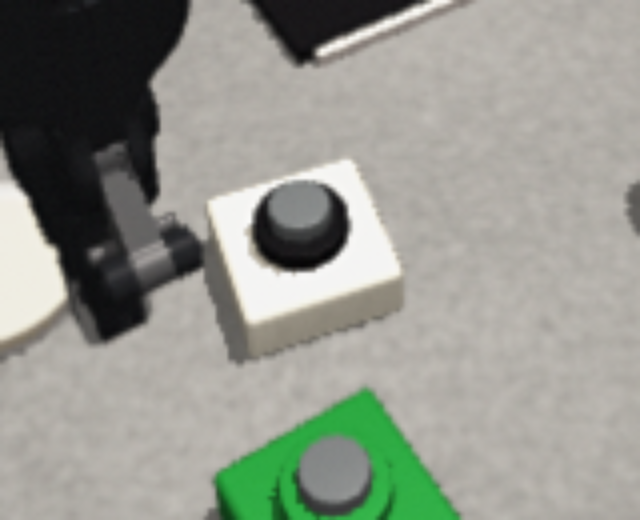

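View pics/key8top.png

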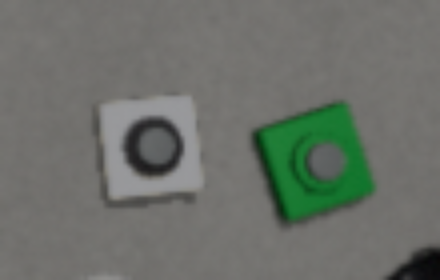

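The force profile is the key's spring: 1.2 N at TCP z 0.052, 3.5 N at 0.0465, then rigid. That is the full 6 mm of travel, so the tips reach about 4 mm past the TCP. The key is up again. Last check of the vial and bystanders.

```bash
python3 - <<'E'
from h import *
look(9)
p,_=snapshot("top");cv2.imwrite("pics/top_end.png",p[:,:,::-1]); sil("top",p[:,:,::-1],(-.025,.03))
print(current_force(),current_clock())
E
```

```text
side vial line-xy [-0.0048  0.0126] [0.102 0.026] 89.6 amber [-0.0076 -0.0052] 277
side vial line-xy [-0.0491 -0.0079] [0.027 0.053] 0.9 amber [-0.0518 -0.0254] 116
top vial line-xy [0.0005 0.0112] [0.1   0.028] 88.4 amber [-0.0018  0.0038] 213
top vial line-xy [-0.0452 -0.0095] [0.028 0.049] 1.0 amber [-0.0457 -0.0208] 52
top line0 0.0008 [(np.float64(-0.035), np.float64(-0.0004), np.float64(0.0268)), (np.float64(-0.025), np.float64(-0.0017), np.float64(0.0285)), (np.float64(-0.015), np.float64(-0.0016), np.float64(0.0277)), (np.float64(-0.005), np.float64(-0.0016), np.float64(0.0268)), (np.float64(0.005), np.float64(-0.0008), np.float64(0.0268)), (np.float64(0.015), np.float64(-0.0007), np.float64(0.0277)), (np.float64(0.025), np.float64(-0.0003), np.float64(0.0277)), (np.float64(0.035), np.float64(0.0004), np.float64(0.0298)), (np.float64(0.045), np.float64(-0.0005), np.float64(0.0229))]
[-0.00742194 -0.31341579  0.3316564 ] 31.3583
```

View pics/top_end.png

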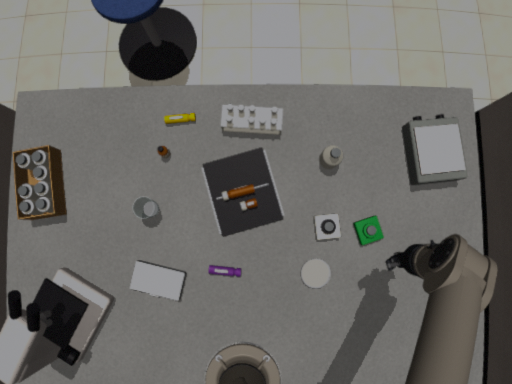

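The vial lies on the line at (239,192), everything else is where it was, and the arm is clear of it all.

```bash
python3 -c "
from station import *
sign_off()"
```

```text
the job is handed in; nothing more can be done
```

I rolled the long amber vial onto the white line, pressed the scan key on the white box all the way down and let it come back up. I then handed the job in at about 31 s; the hand-in reported no verdict.

- **Rolling:** It took five strokes with the two spread fingertips on top of the vial, with readings of about 3–6 N at the start and end of the strokes. It was never gripped or lifted.
- **Vial position:** The vial is nearly parallel to the line (about 1–2° off) and about 11–12 mm from the line's middle along it. My two cameras disagree on the sideways offset: the top camera gives 0 to -2 mm and the side camera's depth about -4 mm. Both are within the 7 mm limit.
- **Key press:** The key met a hard stop at a tool height of 46 mm, where I expected 42 mm. Not sure it was down, I pressed on until the tool force was about 55 N. Backing off showed the spring over the full 6 mm, from about 1 N to 3.5 N, so the key had been fully down. The shut fingertips reach about 4 mm past the stated tool point. The key sprang back up afterwards.
- **Other objects:** The short vial measured within 1 mm of its earlier position. I checked the other bystanders only by eye in the last picture, where they look unmoved. The robot was touching nothing.

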